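Clamp a tube and hold an inspection torch over it

TASK

Press both hinged straps of the tube clamp down until each snaps shut over the tube. Then draw the torch out of its slanted stand and turn it so that it points straight down, holding its lens about 6 cm above the tape band at the middle of the tube, not touching clamp or tube. Finish while still holding the torch there, steady, with the tube still in the clamp and the other things on the bench left alone.

Things in the scene. Friction and masses are not known exactly. Their poses are not given: they have to be found in the camera images.
- clamp: tube clamp fixed to the bench: aluminium base 112 x 132 x 12 mm, origin at the centre of its underside, z up, y along the tube. At y = +48 and -48 mm two grey saddles, 24 mm wide along y, tops 34 mm above the bench, carry the tube; over each is a strap hinged on the +x side. Spring catches at x = -30 to -52 mm, up to 48 mm high.
- clamp_mid (a point): point on the tube's axis line midway between the two saddles, 26 mm above the bench; fixed to the clamp
- strap_left (a joint): hinge of the dark steel strap at clamp y = +48 mm: 0 = shut, flat on a hard stop; positive = free edge (-x side) raised, at most 0.8 rad, starts at 0.45 to 0.7. A light spring lifts it; in the last 0.19 rad a spring catch resists with up to about 12 N at the orange dot; half-way through it snaps to 0 and stays shut. Pushing straight down at the dot's shut position works throughout.
- strap_right (a joint): the same for the strap at clamp y = -48 mm
- strap_left_press (a point): orange dot on top of the left strap, where to push, 36 mm from the hinge; shut, it is at clamp (0, +48, 41.5) mm. Strap 64 mm long from hinge to free edge, 24 wide, 6 thick; hinge axis along clamp y, at clamp x = +36, z = 38 mm
- strap_right_press (a point): orange dot on the right strap; when shut it is at clamp (0, -48, 41.5) mm
- tape (a point): centre of the tape band at the middle of the tube (on the axis of the tube); loose tube 12 mm thick and 200 mm long lying level along clamp y, 30 g, its top 32 mm above the bench; its y axis runs along the tube
- stand: grey slanted torch stand fixed to the bench, black base 100 x 70 x 10 mm, origin at the centre of its underside, z up. Its pocket axis points up and towards stand +x, 45 degrees from vertical; it holds the lens end 45 mm deep (lower wall 56 mm) with 1.5 mm play; 35 mm wide, highest point 74 mm above the bench. The torch slides out along the axis.
- stand_mouth (a point): point on the pocket's axis at its mouth, 45 mm from the pocket floor; axes as the stand
- torch_mid (a point): centre of the torch: round bar 22 mm thick, 135 mm long, about 80 g; aluminium lens end, black barrel, orange ring at the tail. z axis from lens to tail along the torch. It stands in the stand lens down; all beyond 56 mm from the lens is free. Best pinched across at 85 to 100 mm from the lens (17 to 32 mm from here towards the tail). Centre of mass about 50 mm from the lens.
- torch_lens (a point): centre of the torch's lens end face, 67.5 mm from torch_mid; axes as torch_mid
- glass_jar: glass jar with white lid, 63 mm across and 99 high, loose, to be left alone; origin at the underside
- vee_block: steel V block 50 x 38 x 34 mm, loose, to be left alone; origin at the underside
- cork_block: brown cork sanding block 51 x 86 x 29 mm, loose, to be left alone; origin at the underside
- brass_weight: brass weight 35 mm across and 44 high with a round knob, loose, to be left alone; origin at the underside
- lever_punch: dark hand-lever punch fixed to the bench between clamp and stand, not used here: an obstacle. Origin on the bench; base from x = -43 to 107 and y = -50 to 50 mm in its frame, body 212 mm high, and a lever with a black ball reaching to x = -107, y = 29 mm, 265 mm above the bench. Carry things over it or round it.
Mind the look-alikes: they are no part of the job. There is more than one size of the clamp; the one meant has the size given above.

How it is judged:
By the outcome, as a careful person would: the job done as asked, in the order asked, and still so for the second after the job is handed in, while the arm keeps its last pose, push and grip.
It also fails if it takes over 72 s, if anything falls off the work surface, if the arm or the gripper's body presses on something with over 40 N, if the wrist force passes 120 N, or if a joint passes its speed limit or range.

ROBOT

A 6-joint arm with a two-finger parallel gripper is mounted at the origin on a cart in front of the work surface, level with it; the furniture and walls round the work are solid. World frame = base frame: x ahead of the robot, y to its left, z up, the work surface at z = 0. Lengths are in m, angles in rad, forces in N, time in s.
With the tool pointing down it reaches from about 0.25 to 0.8 m from the base axis. Payload 3.9 kg.
Tool frame: the origin (TCP) lies at the very end of the fingers, on their centre line; the grasp point (between the pads) lies 19 mm behind it; x points along the fingers, y is the direction in which the jaws open and shut, and the axes are right-handed (so a half turn about x gives the same grasp; the last joint's range is limited). The gripper opens to 85 mm and grips with 20 to 120 N. Pads are 22 mm wide; open, the fingers measure 114 mm over their backs; the gripper's body (76 mm by 85 mm) begins 54 mm behind the grasp point. The pads swing forward as they close: fully open they stand 13 mm farther back than shut.
Start: joints at [-1.284, 0.26, -0.138, 1.173, 0, 1.571], TCP at [0.149, -0.504, 0.231] pointing down, gripper open.
Joint ranges: [-2.78, 2.78], [-0.83, 1.72], [-1.28, 1.37], [-1.9, 2.12], [-1.57, 1.48], [-3.14, 3.14]. Speed limits (rad/s): [2.57, 2.57, 3.14, 3.14, 3.14, 3.14].

INTERFACE

Orientations are given as a unit quaternion [w, x, y, z].
In Python, from workcell import manip, optics, job_done gives the robot as it stands. The module is installed in compiled form; this text tells all that it offers.
- The arm moves only by the tool move_arm, never from a script. Its argument "series" is a list of rows, each a list of 4 numbers: the shift along the tool's x, y, z in m, then the turn about the tool's x in rad. A call has 1 to 10 rows; each row is the pose to reach, as a shift and turn from the pose commanded when the call began, along the tool's axes at that moment; what a row does not reach only later rows make up. A row lasts 1/8 s, in which the tool goes at most 62.5 mm and 10.7 degrees, less where a joint would pass 70% of its speed; a pose out of reach is approached as far as the arm can. A call with a gripper value outside its range is refused whole. "gripper" is the closure, from 0 (fully open) to 1 (shut), set as the call begins (left out, the last holds). The fingers move at their own pace and stop on an object; "squeeze" is the grip in N (left out, the last holds). Time passes only in rows, so rows that repeat a pose let the fingers close. It gives the time, the measured TCP pose, the force and the opening at its end, in the units of the state.
- manip.observe(): the state, without advancing time (a new reading comes with each control period).
- optics.capture(name): name is "scene" or "top"; returns the picture (400x640x3 uint8, blue, green, red); there is no depth.
- optics.camera_params(name): a dict with "fx", "fy", "cx", "cy" (pixels), "distortion" ([k1, k2, p1, p2, k3] as OpenCV has them; the pictures are not rectified), "R" (3x3) and "t" (3): a world point X has camera coordinates R X + t. Camera axes: x right, y down, z forward; pixel columns grow to the right and rows downward; lengths in m; the calibration is good to about 2 mm. A picture is of the moment at which its call begins. camera_params takes no time and is no camera call.
- job_done(): hands the job in, once; it reports no verdict.
Trained networks look in the newest picture that a camera, given by its name, has taken for a name from the list of things; names that differ only in an ending like _2 or _b are one class to them, and where a whole thing is asked for, a point or a joint stands for the part that bears it (a point fixed in the world has none). Each returns a list of dicts, best first, with "score" (0 to 1); they miss things now and then, are a little off and sometimes report something else, mostly with a low value. They report only what shows in the picture. A call takes as long as a camera call. They do not tell look-alikes from the thing itself.
- optics.outline_of(target, camera): "pixels" (400x640 bool, what is visible of it) and "uv" ([column, row] in pixels, amid what is visible of it).
The state is a dict: "time": time; "q": joint angles; "qvel": joint speeds; "joint_torque": joint torques, N m; "position": TCP position; "orientation": TCP orientation; "force": force on the tool from outside, world axes, zero at the start; "moment": the same for the moment, N m; "grip_width": finger opening in m.
Only numpy, scipy, OpenCV 4.12 (cv2) and the standard library are available. Lean on these libraries where they do the work, as an engineer would, in place of code of your own. Each camera call takes 0.05 s, during which the arm holds its last target. There are 200 camera calls.

## Working session

There is one attempt and no reset: what is moved stays moved. The work goes in short steps, Python scripts to look and compute and a tool call to move; the robot and the scene stay as the last step left them, time stands still between calls to the robot, and variables do not carry over. Pictures are saved under pics/ and viewed, about 8 in all and at most 12, crops included, and the job is handed in when it is done.

Besides the shell and the picture viewer there is one more tool, called after "Call:" as name(argument=value, ...), one argument or row to a line, values as JSON. move_arm: Moves the arm, as the interface text tells. Its arguments: {"type":"object","properties":{"series":{"type":"array","items":{"type":"array","items":{"type":"number"}}},"gripper":{"type":"number"},"squeeze":{"type":"number"}},"required":["series"]}

```bash
mkdir -p pics
python3 - <<'E'
from workcell import manip, optics
import cv2, numpy as np
s=manip.observe(); print({k:np.round(v,3) for k,v in s.items()})
for c in("scene","top"):
    im=optics.capture(c); cv2.imwrite(f"pics/{c}0.png",im)
    p=optics.camera_params(c); print(c,{k:np.round(v,4).tolist() for k,v in p.items()})
    for n in("clamp","stand","torch_mid","tape","lever_punch","strap_left","strap_left_press","strap_right_press","torch_lens","stand_mouth"):
        try:
            for d in optics.outline_of(n,c)[:3]:
                ys,xs=np.nonzero(d["pixels"]); print(n,round(d["score"],2),np.round(d["uv"]),len(xs),xs.min(),xs.max(),ys.min(),ys.max())
        except Exception as e: print(n,e)
E
```

```text
{'time': np.float64(0.0), 'q': array([-1.284,  0.261, -0.139,  1.173,  0.   ,  1.571]), 'qvel': array([-0.002, -0.001, -0.001, -0.   , -0.   ,  0.   ]), 'joint_torque': array([ 0.0000e+00, -4.0568e+01,  2.5392e+01,  1.9000e-02,  0.0000e+00,
       -0.0000e+00]), 'position': array([ 0.148, -0.503,  0.23 ]), 'orientation': array([-0.1  , -0.7  , -0.102,  0.7  ]), 'force': array([0.815, 0.248, 0.848]), 'moment': array([-0.021, -0.041, -0.017]), 'grip_width': np.float64(0.085)}
scene {'fx': 385.278, 'fy': 385.278, 'cx': 322.9759, 'cy': 197.1778, 'distortion': [0.0257, 0.0, 0.0, 0.0, 0.0], 'R': [[-0.7862, -0.6177, 0.0173], [-0.3929, 0.4781, -0.7855], [0.4769, -0.6244, -0.6186]], 't': [0.5973, 0.1816, 1.1032]}
clamp 0.9 [249. 314.] 4854 197 296 268 361
clamp 0.88 [322. 246.] 1392 292 347 219 268
stand 0.74 [401. 178.] 533 382 413 164 190
stand 0.51 [316. 248.] 112 301 327 234 261
tape 0.68 [320. 246.] 192 299 338 222 263
tape 0.54 [306. 239.] 86 299 316 238 245
tape 0.39 [342. 146.] 329 333 348 132 156
lever_punch 0.73 [320. 246.] 1490 292 347 219 269
lever_punch 0.53 [326. 224.] 77 318 33
[... 831 characters left out ...]
71 240 190 249
stand 0.92 [427. 235.] 527 412 437 218 249
stand 0.54 [305. 218.] 117 305 312 208 224
torch_mid 0.5 [429. 220.] 205 426 434 206 233
strap_left 0.85 [183. 211.] 306 174 191 195 223
strap_left 0.49 [277. 214.] 111 275 282 209 224
strap_left 0.3 [431. 220.] 210 426 434 206 234
strap_left_press 0.57 [182. 207.] 353 173 192 194 224
strap_left_press 0.47 [279. 216.] 85 276 282 209 222
strap_right_press 0.76 [221. 221.] 326 213 232 205 235
strap_right_press 0.65 [306. 214.] 136 304 312 208 225
torch_lens 0.76 [431. 218.] 218 425 435 205 234
torch_lens 0.32 [430. 235.] 483 413 437 219 249
torch_lens 0.19 [295. 222.] 1265 274 315 205 239
stand_mouth 0.81 [424. 236.] 502 412 437 219 249
```

Run:
```python
import cv2
a=cv2.imread("pics/scene0.png"); b=cv2.imread("pics/top0.png")
cv2.imwrite("pics/scene0c.png",cv2.resize(a[100:400,160:560],None,fx=2,fy=2,interpolation=2))
cv2.imwrite("pics/top0c.png",cv2.resize(b[130:310,150:470],None,fx=2.5,fy=2.5,interpolation=2))
```

```text
(no output)
```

View pics/scene0c.png

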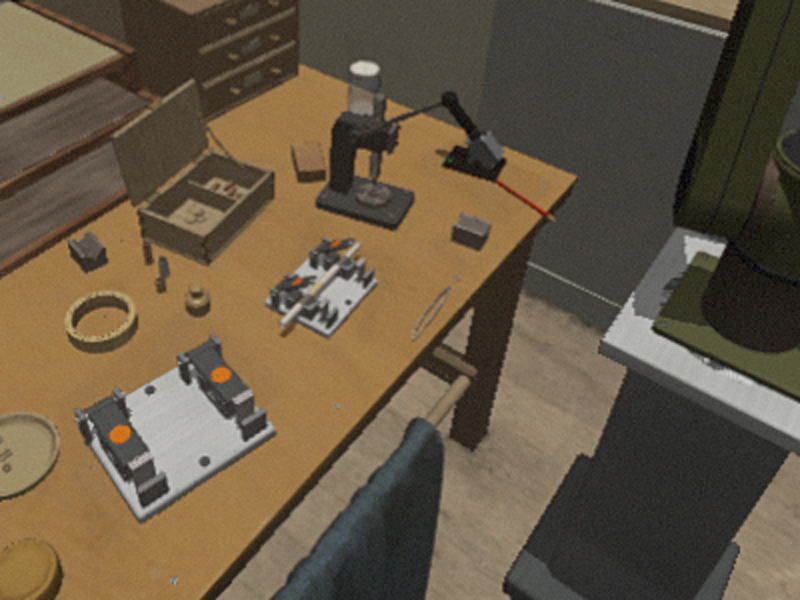

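View pics/top0c.png

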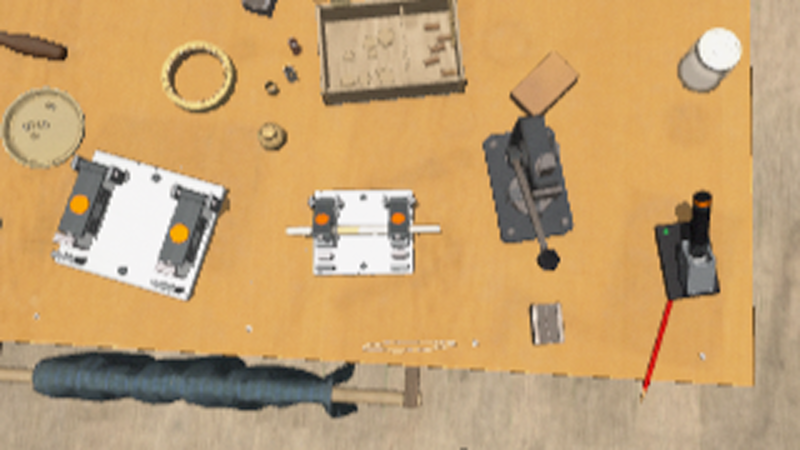

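The middle clamp carries the tube and has the smaller base, so it is the target. It sits at about top crop (363,232), with dots at (322,219) and (399,218). The stand is at (690,260), with the torch tail at (702,197) leaning away from the robot, and the punch stands between them.

```bash
cat > h.py <<'E'
import numpy as np, cv2, json
from scipy.optimize import least_squares
from workcell import manip, optics
P={c:optics.camera_params(c) for c in("scene","top")}
def proj(c,X):
    p=P[c];K=np.array([[p["fx"],0,p["cx"]],[0,p["fy"],p["cy"]],[0,0,1.]])
    return cv2.projectPoints(np.atleast_2d(np.float64(X)),cv2.Rodrigues(np.array(p["R"]))[0],np.float64(p["t"]),K,np.float64(p["distortion"]))[0][:,0]
def W(pose,L):
    x,y,a=pose;L=np.atleast_2d(L);c,s=np.cos(a),np.sin(a)
    return np.c_[x+c*L[:,0]-s*L[:,1],y+s*L[:,0]+c*L[:,1],L[:,2]]
def rot(q):
    from scipy.spatial.transform import Rotation as R
    return R.from_quat(np.r_[q[1:],q[0]]).as_matrix()
E
python3 - <<'E'
from h import *
T=lambda X,Y:(150+X/2.5,130+Y/2.5); S=lambda X,Y:(160+X/2,100+Y/2)
def dot(th,y): # top surface 3.5 above hinge line, 36 from hinge
    return [.036-.036*np.cos(th)+.0035*np.sin(th), y, .038+.036*np.sin(th)+.0035*np.cos(th)]
b=lambda x,y,z:[x,y,z]
tc=[T(314,191),T(413,191),T(413,274),T(313,275),T(322,219),T(399,218)]
sc=[S(266,300),S(328,333),S(377,286),S(296,283),S(337,243)]
def f(v,cams="ts"):
    B=lambda i,j:[i*.056,j*.066,.012]
    t=W(v[:3],[B(1,1),B(1,-1),B(-1,-1),B(-1,1),dot(v[3],.048),dot(v[4],-.048)])
    s=W(v[:3],[B(1,1),B(-1,1),B(-1,-1),dot(v[3],.048),dot(v[4],-.048)])
    r=[]
    if "t" in cams:r.append(proj("top",t)-tc)
    if "s" in cams:r.append(proj("scene",s)-sc)
    return np.concatenate(r).ravel()
for c in("ts","t","s"):
    r=least_squares(f,[.5,.1,0,.5,.5],args=(c,)); print("clamp",c,np.round(r.x,4),np.round(r.fun,1))
# stand
tc2=[T(655,226),T(668,300),T(718,294),T(702,197)]
sc2=[S(450,98)]
def g(v,cams="ts"):
    t=W(v[:3],[[.05,.035,.01],[-.05,.035,.01],[-.05,-.035,.01]])
    tail=v[3:6][None]
    t=np.r_[t,tail]
    r=[proj("top",t)-tc2]
    r.append(proj("scene",tail)-sc2)
    return np.concatenate(r).ravel()
r=least_squares(g,[.45,-.3,0,.5,-.3,.1]);print("stand,tail",np.round(r.x,4),np.round(r.fun,1))
s=manip.observe();print(np.round(rot(s["orientation"]),3))
E
```

```text
clamp ts [0.5016 0.3384 0.0512 0.5905 0.6559] [-0.3  0.  -0.2  0.4 -0.7  0.8 -1.1  0.1 -0.3  0.9 -0.9  1.  -1.3 -0.8
 -0.4  0.2  0.8 -3.7  0.8 -1.2 -0.5 -0.5]
clamp t [0.5028 0.3366 0.0666 0.6783 0.6956] [ 0.1  0.   0.1 -0.3  0.2  0.2 -0.2  0.1  0.2 -0.  -0.3  0. ]
clamp s [0.4973 0.3419 0.0252 0.6253 0.7291] [-1.1 -0.  -0.8  1.7  1.5 -1.9  0.6 -0.4 -0.1  0.1]
stand,tail [ 0.4924 -0.0914  0.1735  0.5538 -0.0805  0.1195] [-0.2 -0.3 -0.4  0.2  0.7  0.1  0.2  0.6 -0.7 -0.1]
[[ 0.     0.283 -0.959]
 [-0.    -0.959 -0.283]
 [-1.     0.     0.   ]]
```

Call:
move_arm(
  series=[
    [-0.06, 0, 0, 0],
    [-0.12, 0, 0, 0.1],
    [-0.18, 0, 0, 0.225],
    [-0.19, -0.06, -0.05, 0.225],
    [-0.19, -0.1, -0.09, 0.225],
    [-0.19, -0.15, -0.135, 0.225],
    [-0.19, -0.2, -0.18, 0.225],
    [-0.19, -0.25, -0.225, 0.225],
    [-0.19, -0.3, -0.27, 0.225],
    [-0.19, -0.346, -0.311, 0.225],
  ],
  gripper=1,
)

```text
time: 2.35
position: [0.3373, -0.1075, 0.4216]
orientation: [0.022, 0.707, 0.021, -0.706]
force: [1.7, -0.8, 0.1]
grip_width: 0.0
```

Call:
move_arm(
  series=[
    [0, -0.06, -0.02, 0],
    [0, -0.115, -0.04, 0],
    [0, -0.17, -0.06, 0],
    [0, -0.225, -0.085, 0],
    [0, -0.28, -0.11, 0],
    [0, -0.34, -0.13, 0],
    [0.03, -0.39, -0.15, 0],
    [0.08, -0.43, -0.17, 0],
    [0.13, -0.458, -0.181, 0],
    [0.18, -0.458, -0.181, 0],
  ],
)

```text
time: 3.6
position: [0.4909, 0.0835, 0.3459]
orientation: [-0.032, -0.704, -0.066, 0.707]
force: [0.0, 0.1, -0.5]
grip_width: -0.0001
```

Call:
move_arm(
  series=[
    [0.05, 0, 0, 0],
    [0.1, 0, 0, 0],
    [0.1, 0, 0, 0],
    [0.1, 0, 0, 0],
  ],
)

```text
time: 4.1
position: [0.4907, 0.0861, 0.2487]
orientation: [-0.033, -0.704, -0.068, 0.706]
force: [0.5, 1.2, -0.2]
grip_width: -0.0002
```

Run:
```python
from h import *
s=manip.observe();print({k:np.round(s[k],4) for k in("time","position","orientation","force")})
for c,k in(("top",(240,180,100)),("scene",(270,180,120))):
    im=optics.capture(c); x,y,w=k
    t=s["position"]; uv=proj(c,t)[0]; print(c,uv)
    o=cv2.resize(im[y:y+w,x:x+int(w*1.0)],(400,400),interpolation=2)
    cv2.imwrite(f"pics/{c}1.png",o)
a=np.hstack([cv2.imread("pics/top1.png"),cv2.imread("pics/scene1.png")]);cv2.imwrite("pics/b1.png",a)
```

```text
{'time': np.float64(4.1), 'position': array([0.4907, 0.0861, 0.2487]), 'orientation': array([-0.0329, -0.7041, -0.0679,  0.7061]), 'force': array([ 0.4524,  1.2247, -0.2037])}
top [382.44018366 220.40547619]
scene [378.48618181 140.68685687]
```

View pics/b1.png

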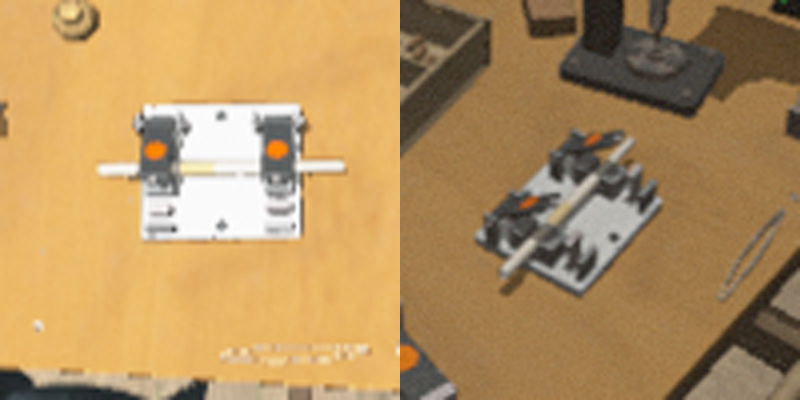

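Run:
```python
from h import *
s=manip.observe();print({k:np.round(s[k],3).tolist() for k in("q","qvel","joint_torque","force","moment")});print(np.round(rot(s["orientation"]),3))
im=optics.capture("top"); im2=optics.capture("scene")
cv2.imwrite("pics/b2.png",np.hstack([cv2.resize(im[120:320,270:470],(400,400)),cv2.resize(im2[60:260,260:460],(400,400))]))
```

```text
{'q': [0.142, 0.205, -0.164, 1.198, 0.05, 3.141], 'qvel': [0.004, -0.003, -0.002, -0.004, -0.001, -0.002], 'joint_torque': [-0.033, -36.917, 24.998, 0.041, 0.183, 0.0], 'force': [0.722, -0.599, 0.621], 'moment': [-0.052, -0.011, -0.012]}
[[-0.003  0.143 -0.99 ]
 [ 0.05  -0.989 -0.143]
 [-0.999 -0.05  -0.004]]
```

View pics/b2.png

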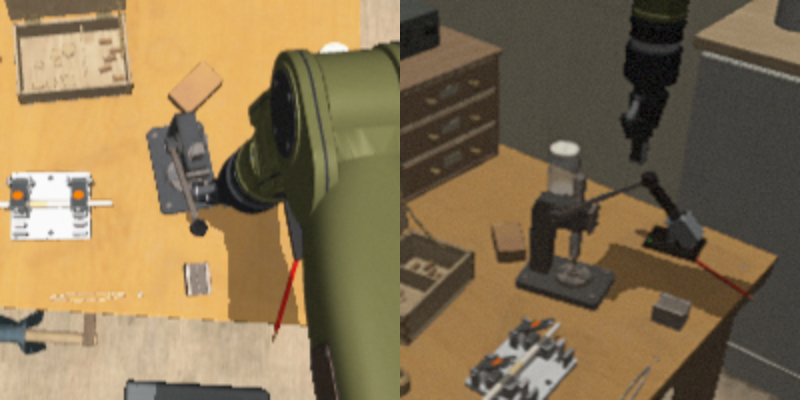

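Call:
move_arm(
  series=[
    [-0.06, 0, 0, -0.18],
    [-0.12, 0, 0, -0.36],
    [-0.18, 0, 0, -0.54],
    [-0.18, 0, 0, -0.72],
    [-0.18, 0, 0, -0.9],
    [-0.18, 0, 0, -1.08],
    [-0.18, 0, 0, -1.26],
    [-0.18, 0, 0, -1.44],
    [-0.18, 0, 0, -1.5],
    [-0.18, 0, 0, -1.5],
  ],
)

```text
time: 5.55
position: [0.4914, 0.0775, 0.4281]
orientation: [0.504, 0.493, 0.531, -0.47]
force: [0.2, 0.3, -0.2]
grip_width: 0.0001
```

Run:
```python
from h import *
s=manip.observe();print({k:np.round(s[k],3).tolist() for k in("q","position")});print(np.round(rot(s["orientation"]),3))
```

```text
{'q': [0.125, 0.211, 0.304, 1.664, 0.05, 1.623], 'position': [0.491, 0.078, 0.428]}
[[-0.006  0.997  0.072]
 [ 0.049  0.072 -0.996]
 [-0.999 -0.003 -0.049]]
```

Call:
move_arm(
  series=[
    [0, 0, -0.03, -0.18],
    [0, 0, -0.07, -0.36],
    [0, 0, -0.11, -0.54],
    [0.01, 0.01, -0.15, -0.72],
    [0.01, 0.015, -0.19, -0.9],
    [0.01, 0.02, -0.23, -1.08],
    [0.015, 0.031, -0.27, -1.26],
    [0.015, 0.031, -0.305, -1.44],
    [0.015, 0.031, -0.305, -1.56],
    [0.015, 0.031, -0.305, -1.56],
  ],
)

```text
time: 6.8
position: [0.4998, 0.3849, 0.427]
orientation: [0.704, -0.004, 0.709, 0.039]
force: [0.2, 0.0, -1.0]
grip_width: -0.0002
```

```bash
cat > st.py <<'E'
from h import *
import sys
s=manip.observe();R=rot(s["orientation"]);print({k:np.round(s[k],4).tolist() for k in("time","q","position","force")});print(np.round(R,3))
if len(sys.argv)>3:
    t=np.array([float(a) for a in sys.argv[1:4]]);print("shift",np.round(R.T@(t-s["position"]),4))
E
python3 st.py .4995 .385 .12
```

```text
{'time': 6.8, 'q': [0.6336, 0.4718, 0.6947, 1.7712, 0.0446, 0.5737], 'position': [0.4998, 0.3849, 0.427], 'force': [0.2057, 0.0375, -0.9801]}
[[-0.008 -0.06   0.998]
 [ 0.049  0.997  0.061]
 [-0.999  0.05  -0.005]]
shift [ 0.3066 -0.0151  0.0013]
```

Call:
move_arm(
  series=[
    [0.06, -0.003, 0, 0],
    [0.12, -0.006, 0, 0],
    [0.18, -0.009, 0.001, 0],
    [0.24, -0.012, 0.001, 0],
    [0.29, -0.0145, 0.001, 0],
    [0.325, -0.016, 0.0015, 0],
    [0.325, -0.016, 0.0015, 0],
    [0.325, -0.016, 0.0015, 0],
  ],
)

```text
time: 7.8
position: [0.5005, 0.3848, 0.1033]
orientation: [0.705, -0.003, 0.708, 0.039]
force: [0.1, 0.9, 0.1]
grip_width: -0.0001
```

Run:
```python
from h import *
s=manip.observe();print({k:np.round(s[k],4).tolist() for k in("time","position","force")})
im=optics.capture("top"); im2=optics.capture("scene")
for t in(0,):
    print(proj("top",s["position"]),proj("scene",s["position"]))
cv2.imwrite("pics/b3.png",np.hstack([cv2.resize(im[180:260,245:325],(400,400),interpolation=2),cv2.resize(im2[195:275,280:360],(400,400),interpolation=2)]))
```

```text
{'time': 7.8, 'position': [0.5005, 0.3848, 0.1033], 'force': [0.0649, 0.9451, 0.1144]}
[[277.3177703  218.53554087]] [[311.03928722 229.77655095]]
```

View pics/b3.png

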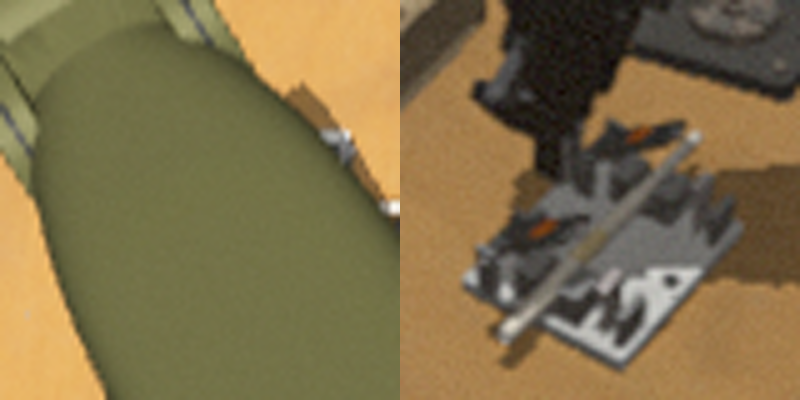

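Call:
move_arm(
  series=[
    [0.015, -0.001, 0, 0],
    [0.03, -0.0015, 0, 0],
    [0.04, -0.002, 0, 0],
    [0.046, -0.0025, 0, 0],
    [0.052, -0.003, 0, 0],
    [0.055, -0.003, 0, 0],
    [0.057, -0.003, 0, 0],
    [0.059, -0.003, 0, 0],
    [0.0605, -0.003, 0, 0],
    [0.0605, -0.003, 0, 0],
  ],
)

```text
time: 9.15
position: [0.4989, 0.3842, 0.0415]
orientation: [0.704, -0.004, 0.709, 0.039]
force: [-1.7, -1.2, 7.5]
grip_width: -0.0002
```

Call:
move_arm(
  series=[
    [0.001, 0, 0, 0],
    [0.002, 0, 0, 0],
    [0.002, 0, 0, 0],
  ],
)

```text
time: 9.52
position: [0.4989, 0.3843, 0.0411]
orientation: [0.704, -0.004, 0.709, 0.039]
force: [-6.1, -4.2, 16.4]
grip_width: 0.0002
```

Call:
move_arm(
  series=[
    [-0.02, 0.001, 0, 0],
    [-0.05, 0.0025, 0, 0],
    [-0.065, 0.003, 0, 0],
    [-0.065, -0.04, 0, 0],
    [-0.065, -0.093, 0, 0],
    [-0.065, -0.093, 0, 0],
    [-0.065, -0.093, 0, 0],
  ],
)

```text
time: 10.4
position: [0.5057, 0.2887, 0.099]
orientation: [0.704, -0.004, 0.709, 0.039]
force: [0.1, 0.5, 0.2]
grip_width: -0.0001
```

```bash
python3 st.py .5055 .289 .1
```

```text
{'time': 10.4, 'q': [0.4926, 0.4294, -0.2463, 0.8791, 0.0477, 0.4317], 'position': [0.5057, 0.2887, 0.099], 'force': [0.1147, 0.4707, 0.2185]}
[[-0.009 -0.061  0.998]
 [ 0.05   0.997  0.061]
 [-0.999  0.05  -0.005]]
shift [-0.001   0.0003 -0.0002]
```

Call:
move_arm(
  series=[
    [0.015, -0.001, 0, 0],
    [0.03, -0.0015, 0, 0],
    [0.04, -0.002, 0, 0],
    [0.046, -0.0025, 0, 0],
    [0.05, -0.003, 0, 0],
    [0.053, -0.003, 0, 0],
    [0.055, -0.003, 0, 0],
    [0.057, -0.003, 0, 0],
    [0.058, -0.003, 0, 0],
    [0.058, -0.003, 0, 0],
  ],
)

```text
time: 11.65
position: [0.505, 0.2883, 0.0416]
orientation: [0.704, -0.004, 0.709, 0.039]
force: [-2.4, -0.6, 5.1]
grip_width: 0.0004
```

Call:
move_arm(
  series=[
    [0.001, 0, 0, 0],
    [0.002, 0, 0, 0],
    [0.002, 0, 0, 0],
  ],
)

```text
time: 12.02
position: [0.505, 0.2884, 0.0411]
orientation: [0.704, -0.004, 0.709, 0.039]
force: [-4.5, -2.5, 15.1]
grip_width: -0.0001
```

Call:
move_arm(
  series=[
    [-0.06, 0.003, 0, 0],
    [-0.12, 0.006, 0, 0],
    [-0.18, 0.009, 0, 0],
    [-0.24, 0.012, 0, 0],
    [-0.3, 0.015, 0, 0],
    [-0.36, 0.018, 0, 0],
    [-0.36, 0.018, 0, 0],
  ],
)

```text
time: 12.9
position: [0.5094, 0.2899, 0.4054]
orientation: [0.708, -0.003, 0.705, 0.041]
force: [-0.9, 0.6, 0.2]
grip_width: 0.0001
```

Call:
move_arm(
  series=[
    [-0.002, -0.045, 0, 0],
    [-0.005, -0.09, 0, 0],
    [-0.007, -0.135, 0, 0],
    [-0.009, -0.18, 0, 0],
    [-0.011, -0.23, 0, 0],
    [-0.014, -0.28, -0.001, 0],
    [-0.016, -0.33, -0.001, -0.06],
    [-0.019, -0.373, -0.002, -0.112],
    [-0.019, -0.373, -0.002, -0.112],
    [-0.019, -0.373, -0.002, -0.112],
  ],
  gripper=0.3,
)

```text
time: 14.15
position: [0.5281, -0.084, 0.3993]
orientation: [0.702, -0.043, 0.706, 0.079]
force: [-0.2, 0.7, 0.6]
grip_width: 0.0597
```

```bash
python3 st.py .526 -.0845 .2
python3 - <<'E'
from h import *
im=optics.capture("top"); im2=optics.capture("scene")
for c in("top","scene"):
  print(c,np.round(proj(c,[[.526,-.0854,.0912],[.5538,-.0805,.1195],[.461,-.097,.024]]),1).tolist())
cv2.imwrite("pics/b4.png",np.hstack([cv2.resize(im2[140:200,370:430],(400,400),interpolation=2),cv2.resize(im2[210:280,285:355],(400,400),interpolation=2)]))
E
```

```text
{'time': 14.15, 'q': [-0.1857, 0.286, 0.3308, 1.6345, 0.0468, -0.3591], 'position': [0.5281, -0.084, 0.3993], 'force': [-0.1968, 0.6628, 0.5665]}
[[-0.01  -0.172  0.985]
 [ 0.049  0.984  0.172]
 [-0.999  0.05  -0.001]]
shift [ 0.199  -0.0102 -0.0019]
top [[430.0, 219.9], [431.0, 209.4], [427.6, 243.1]]
scene [[390.9, 157.9], [384.3, 148.9], [406.2, 178.9]]
```

View pics/b4.png

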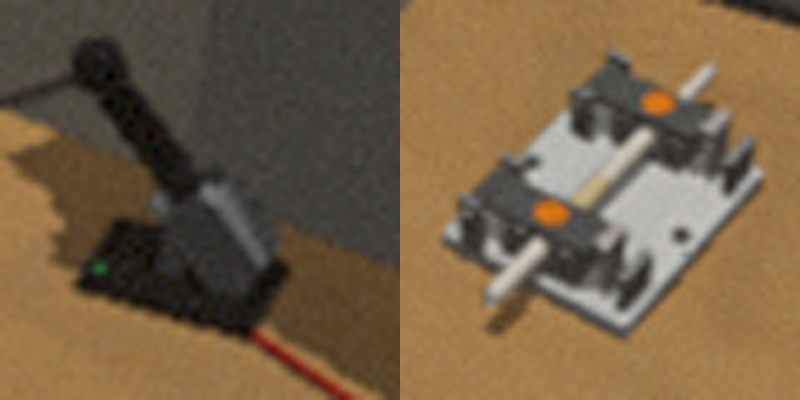

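Call:
move_arm(
  series=[
    [0.05, -0.0025, 0, 0],
    [0.11, -0.0055, -0.001, 0],
    [0.17, -0.0085, -0.002, 0],
    [0.22, -0.011, -0.002, 0],
    [0.26, -0.013, -0.002, 0],
    [0.29, -0.0147, -0.002, 0],
    [0.31, -0.0157, -0.002, 0],
    [0.325, -0.0165, -0.002, 0],
    [0.325, -0.0165, -0.002, 0],
    [0.325, -0.0165, -0.002, 0],
  ],
)

```text
time: 15.5
position: [0.5269, -0.0846, 0.0754]
orientation: [0.703, -0.044, 0.705, 0.079]
force: [0.5, -0.8, -0.3]
grip_width: 0.0598
```

```bash
python3 st.py .5255 -.0845 .074
python3 - <<'E'
from h import *
im2=optics.capture("scene")
cv2.imwrite("pics/b5.png",cv2.resize(im2[120:200,350:450],(800,600),interpolation=2))
E
```

```text
{'time': 15.5, 'q': [-0.1871, 0.4001, -0.3673, 0.8197, 0.0464, -0.3618], 'position': [0.5269, -0.0846, 0.0754], 'force': [0.4642, -0.7737, -0.3135]}
[[-0.007 -0.173  0.985]
 [ 0.049  0.984  0.173]
 [-0.999  0.049  0.001]]
shift [ 0.0014  0.0003 -0.0014]
```

View pics/b5.png

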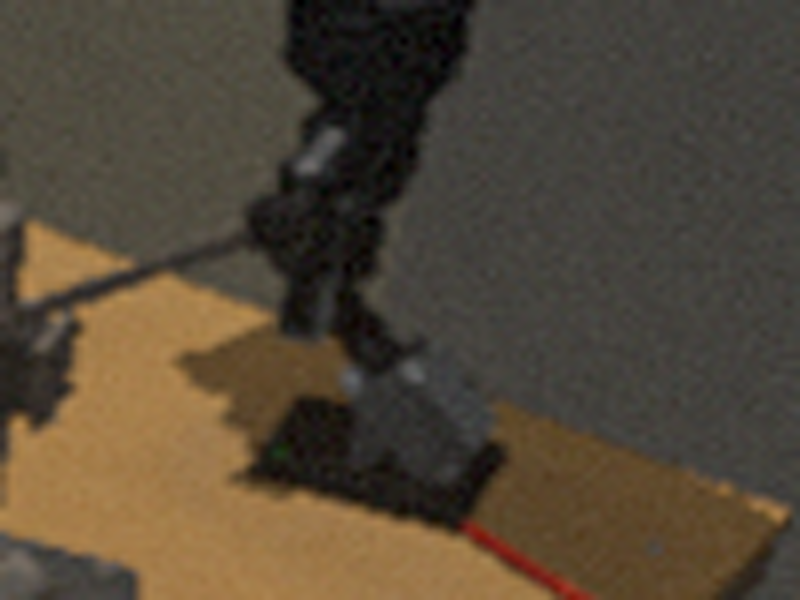

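Call:
move_arm(
  series=[
    [0, 0, 0, 0],
    [0, 0, 0, 0],
    [0, 0, 0, 0],
    [0, 0, 0, 0],
    [0, 0, 0, 0],
    [0, 0, 0, 0],
  ],
  gripper=1,
  squeeze=25,
)

```text
time: 16.3
position: [0.5268, -0.0851, 0.0751]
orientation: [0.703, -0.044, 0.705, 0.079]
force: [0.9, -0.1, 5.6]
grip_width: 0.0214
```

Call:
move_arm(
  series=[
    [-0.005, 0, 0.005, 0],
    [-0.012, 0.0006, 0.012, 0],
    [-0.02, 0.001, 0.02, 0],
    [-0.028, 0.0014, 0.028, 0],
    [-0.036, 0.0018, 0.036, 0],
    [-0.044, 0.0022, 0.044, 0],
    [-0.052, 0.0026, 0.05, 0],
    [-0.052, 0.0026, 0.05, 0],
  ],
)

```text
time: 17.3
position: [0.5765, -0.0762, 0.1275]
orientation: [0.703, -0.044, 0.705, 0.079]
force: [-0.4, -0.8, -1.6]
grip_width: 0.0215
```

Run:
```python
from h import *
im2=optics.capture("scene")
cv2.imwrite("pics/b6.png",cv2.resize(im2[100:200,340:460],(720,600),interpolation=2))
s=manip.observe();print({k:np.round(s[k],4).tolist() for k in("position","force","moment","grip_width")})
```

```text
{'position': [0.5757, -0.0762, 0.1269], 'force': [-0.012, 0.1972, -0.7776], 'moment': [-0.0332, -0.0106, -0.0151], 'grip_width': 0.0216}
```

View pics/b6.png

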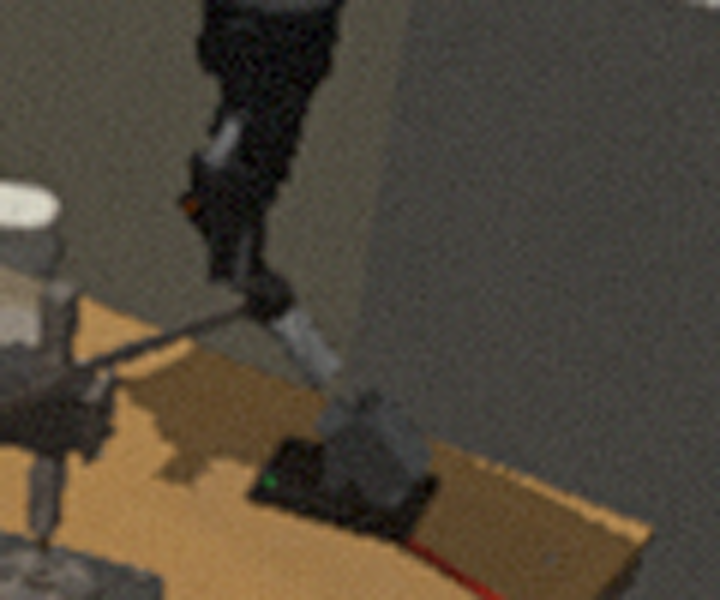

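The torch is out of the pocket and pinched. It hasn't swung and still leans at about 45°, with the lens at (328,375). The tool can't tilt, so I'll stand the torch upright by pushing its lens sideways against the vertical side wall of the fixed stand, so the torch pivots in the pads.

Call:
move_arm(
  series=[
    [-0.04, 0.002, 0, 0],
    [-0.08, 0.004, 0, -0.15],
    [-0.09, 0.02, -0.015, -0.33],
    [-0.09, 0.04, -0.03, -0.51],
    [-0.09, 0.06, -0.045, -0.69],
    [-0.088, 0.08, -0.06, -0.87],
    [-0.088, 0.1, -0.075, -1.05],
    [-0.0875, 0.11, -0.09, -1.23],
    [-0.0875, 0.12, -0.0985, -1.41],
    [-0.0875, 0.12, -0.0985, -1.57],
  ],
)

```text
time: 18.6
position: [0.4566, 0.021, 0.2197]
orientation: [0.464, -0.529, 0.442, 0.557]
force: [-0.4, -1.5, -0.7]
grip_width: 0.0213
```

```bash
python3 st.py .4587 .0205 .099
```

```text
{'time': 18.6, 'q': [0.0116, 0.1573, -0.3047, 1.1189, 0.049, -1.7386], 'position': [0.4566, 0.021, 0.2197], 'force': [-0.4304, -1.5073, -0.7117]}
[[-0.011 -0.984 -0.178]
 [ 0.049 -0.178  0.983]
 [-0.999  0.002  0.05 ]]
shift [ 0.1205 -0.0022 -0.0069]
```

Call:
move_arm(
  series=[
    [0.03, 0, -0.001, 0],
    [0.06, -0.001, -0.003, 0],
    [0.09, -0.002, -0.005, 0],
    [0.11, -0.002, -0.007, 0],
    [0.1205, -0.002, -0.007, 0],
    [0.1205, -0.002, -0.007, 0],
  ],
)

```text
time: 19.35
position: [0.4597, 0.0199, 0.0988]
orientation: [0.466, -0.527, 0.444, 0.555]
force: [0.7, 0.3, -1.6]
grip_width: 0.0211
```

```bash
python3 st.py .4737 -.0647 .099
python3 - <<'E'
from h import *
im=optics.capture("scene");t=optics.capture("top")
cv2.imwrite("pics/b7.png",np.hstack([cv2.resize(im[120:200,350:430],(400,400),interpolation=2),cv2.resize(t[180:280,370:470],(400,400),interpolation=2)]))
E
```

```text
{'time': 19.35, 'q': [0.0092, 0.2607, -0.5137, 0.8066, 0.049, -1.7348], 'position': [0.4597, 0.0199, 0.0988], 'force': [0.7474, 0.3207, -1.596]}
[[-0.011 -0.985 -0.172]
 [ 0.049 -0.172  0.984]
 [-0.999  0.002  0.05 ]]
shift [-0.0045  0.0007 -0.0857]
```

View pics/b7.png

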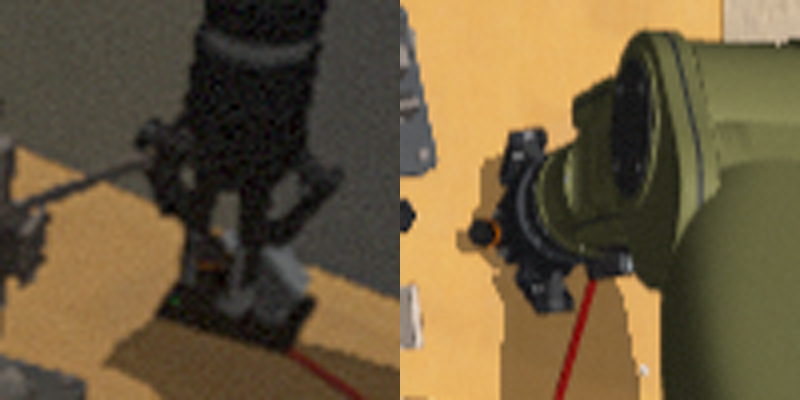

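Call:
move_arm(
  series=[
    [-0.0007, 0, -0.015, 0],
    [-0.0013, 0, -0.025, 0],
    [-0.0018, 0, -0.035, 0],
    [-0.0023, 0, -0.043, 0],
    [-0.0028, 0, -0.05, 0],
    [-0.003, 0, -0.056, 0],
    [-0.003, 0, -0.056, 0],
  ],
)

```text
time: 20.32
position: [0.4702, -0.0359, 0.0995]
orientation: [0.466, -0.527, 0.444, 0.554]
force: [-0.6, 1.9, -2.4]
grip_width: 0.0211
```

Call:
move_arm(
  series=[
    [-0.0003, 0, -0.006, 0],
    [-0.0006, 0, -0.012, 0],
    [-0.0009, 0, -0.018, 0],
    [-0.0012, 0, -0.023, 0],
    [-0.0014, 0, -0.027, 0],
    [-0.0015, 0, -0.029, 0],
    [-0.0015, 0, -0.029, 0],
  ],
)

```text
time: 21.2
position: [0.4753, -0.0642, 0.0996]
orientation: [0.466, -0.528, 0.444, 0.555]
force: [-0.7, 2.8, 1.0]
grip_width: 0.0213
```

```bash
python3 st.py .4737 -.0647 .099
python3 - <<'E'
from h import *
im=optics.capture("scene");t=optics.capture("top")
cv2.imwrite("pics/b8.png",np.hstack([cv2.resize(im[120:200,350:430],(400,400),interpolation=2),cv2.resize(t[180:280,370:470],(400,400),interpolation=2)]))
E
```

```text
{'time': 21.2, 'q': [-0.1652, 0.294, -0.4618, 0.8317, 0.0462, -1.9092], 'position': [0.4753, -0.0642, 0.0996], 'force': [-0.6749, 2.787, 0.9538]}
[[-0.009 -0.985 -0.172]
 [ 0.048 -0.172  0.984]
 [-0.999  0.     0.049]]
shift [ 0.0006  0.0016 -0.0003]
```

View pics/b8.png

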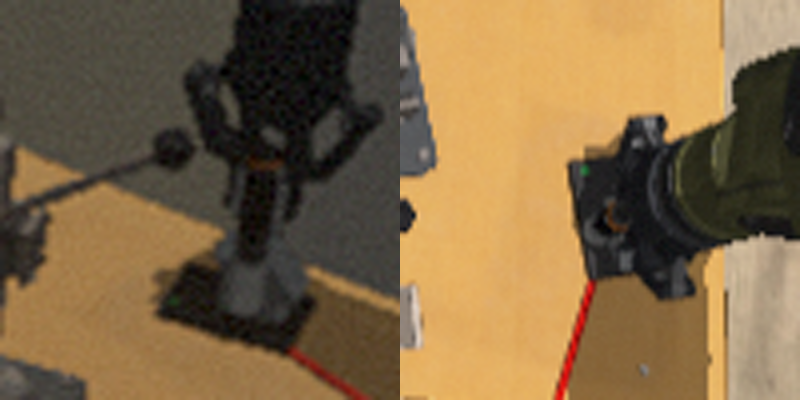

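Call:
move_arm(
  series=[
    [0, 0, 0, 0],
    [0, 0, 0, 0],
    [-0.0, 0, 0.015, 0],
    [-0.04, 0, 0.03, 0],
    [-0.09, 0, 0.03, 0],
    [-0.14, 0, 0.03, 0],
    [-0.14, 0, 0.03, 0],
    [-0.14, 0, 0.03, 0],
  ],
  squeeze=60,
)

```text
time: 22.3
position: [0.471, -0.0411, 0.2406]
orientation: [0.466, -0.528, 0.444, 0.555]
force: [-0.4, -0.2, -1.9]
grip_width: 0.0203
```

```bash
cat > tor.py <<'E'
from h import *
s=manip.observe();R=rot(s["orientation"]);g=np.array(s["position"])-.019*R[:,0]
print("t",s["time"],"grip",np.round(g,4),s["grip_width"])
for c in("scene","top"):
    im=optics.capture(c); p=[g+[0,0,-.095],g,g+[0,0,.04]]
    uv=proj(c,p);print(c,"vertical model lens,grip,tail",np.round(uv,1).tolist())
    hsv=cv2.cvtColor(im,cv2.COLOR_BGR2HSV)
    for n in("torch_mid","torch_lens"):
        for d in optics.outline_of(n,c)[:2]:
            ys,xs=np.nonzero(d["pixels"]);P_=np.c_[xs,ys].astype(float)
            m=P_.mean(0);w,v=np.linalg.eigh(np.cov((P_-m).T));print(n,round(d["score"],2),np.round(m,1),"axis",np.round(v[:,1]*np.sign(v[1,1]),2),np.round(np.sqrt(w),1),len(xs),xs.min(),xs.max(),ys.min(),ys.max())
    cv2.imwrite(f"pics/tor_{c}.png",im)
E
python3 tor.py
```

```text
t 22.3 grip [ 0.4712 -0.042   0.2595] 0.02032177515098421
scene vertical model lens,grip,tail [[401.7, 150.1], [406.2, 123.6], [408.2, 111.6]]
torch_mid 0.64 [404.9 130.2] axis [-0.13  0.99] [ 2.1 11. ] 284 400 410 111 150
torch_lens 0.62 [404.9 130.4] axis [-0.13  0.99] [ 1.9 11.2] 247 400 410 112 150
torch_lens 0.35 [308.9 246.8] axis [0.89 0.45] [2.2 6.2] 168 298 319 240 254
top vertical model lens,grip,tail [[422.2, 234.1], [431.9, 230.1], [436.5, 228.1]]
torch_mid 0.67 [427.4 229.7] axis [-0.8  0.6] [2.1 3.9] 101 421 434 224 235
```

```bash
python3 - <<'E'
from h import *
C=(.5025,.337,.062)
for c in("top","scene"):
    im=cv2.imread(f"pics/tor_{c}.png")
    print(c,[ (t,np.round(proj(c,W(C,[[0,t,.03]]))[0],1).tolist()) for t in(-.1,-.03,-.015,0,.015,.03,.1)])
    # colour profile along tube between straps
    for t in np.arange(-.034,.036,.004):
        u,v=proj(c,W(C,[[0,t,.03]]))[0]; print(round(t,3),cv2.getRectSubPix(im,(1,1),(float(u),float(v)))[0,0],end=" ")
    print()
E
python3 - <<'E'
import cv2,numpy as np
a=cv2.imread("pics/tor_top.png")[190:250,265:325];b=cv2.imread("pics/tor_scene.png")[90:170,370:450];d=cv2.imread("pics/tor_top.png")[200:260,400:460]
cv2.imwrite("pics/b9.png",np.hstack([cv2.resize(x,(266,400),interpolation=2) if 0 else cv2.resize(x,(266,266),interpolation=2) for x in(a,b,d)]))
E
```

```text
top [(-0.1, [325.5, 222.2]), (-0.03, [304.0, 222.2]), (-0.015, [299.4, 222.2]), (0, [294.8, 222.2]), (0.015, [290.2, 222.3]), (0.03, [285.6, 222.3]), (0.1, [264.0, 222.3])]
-0.034 [171 175 178] -0.03 [225 230 232] -0.026 [223 227 230] -0.022 [223 228 231] -0.018 [230 234 237] -0.014 [233 237 240] -0.01 [225 230 234] -0.006 [225 230 234] -0.002 [225 230 234] 0.002 [224 231 234] 0.006 [204 225 232] 0.01 [172 219 233] 0.014 [171 219 233] 0.018 [171 219 233] 0.022 [171 221 234] 0.026 [172 221 235] 0.03 [171 218 232] 0.034 [206 224 231] 
scene [(-0.1, [339.8, 220.6]), (-0.03, [326.9, 233.4]), (-0.015, [324.0, 236.3]), (0, [321.1, 239.3]), (0.015, [318.1, 242.3]), (0.03, [315.1, 245.3]), (0.1, [300.1, 260.4])]
-0.034 [150 164 168] -0.03 [177 192 198] -0.026 [182 196 202] -0.022 [179 194 202] -0.018 [175 189 196] -0.014 [178 191 199] -0.01 [177 190 199] -0.006 [176 190 197] -0.002 [176 192 199] 0.002 [169 184 194] 0.006 [147 176 192] 0.01 [130 172 193] 0.014 [124 169 190] 0.018 [127 170 191] 0.022 [130 171 193] 0.026 [122 163 181] 0.03 [105 127 136] 0.034 [ 66  87 120]
```

View pics/b9.png

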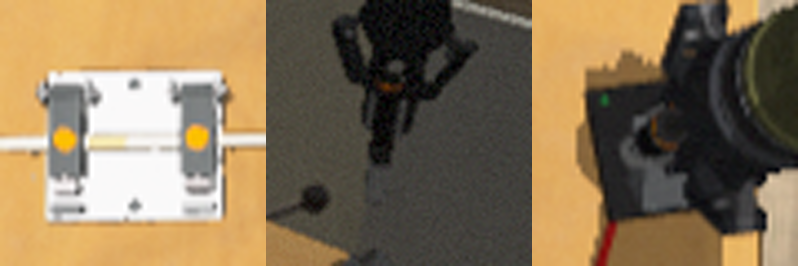

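Call:
move_arm(
  series=[
    [-0.04, 0, 0.002, 0],
    [-0.08, 0, 0.004, 0],
    [-0.12, 0, 0.006, 0],
    [-0.16, 0, 0.008, 0],
    [-0.185, 0, 0.009, 0],
    [-0.185, 0, 0.009, 0],
  ],
)

```text
time: 23.35
position: [0.4723, -0.0416, 0.4273]
orientation: [0.467, -0.529, 0.443, 0.554]
force: [0.9, -0.1, -0.9]
grip_width: 0.0202
```

Call:
move_arm(
  series=[
    [0.002, -0.01, 0.03, 0],
    [0.004, -0.02, 0.08, 0],
    [0.006, -0.03, 0.13, 0],
    [0.009, -0.045, 0.18, 0],
    [0.011, -0.06, 0.23, 0],
    [0.014, -0.07, 0.28, 0],
    [0.016, -0.08, 0.32, 0],
    [0.018, -0.09, 0.36, 0],
    [0.019, -0.098, 0.3875, 0],
    [0.019, -0.098, 0.3875, 0],
  ],
)

```text
time: 24.6
position: [0.5009, 0.3594, 0.423]
orientation: [0.464, -0.528, 0.444, 0.556]
force: [-0.6, -1.4, -1.3]
grip_width: 0.02
```

```bash
python3 st.py .5011 .3577 .19; python3 tor.py
```

```text
{'time': 24.6, 'q': [0.5988, 0.441, 0.6321, 1.7464, 0.0455, -1.1473], 'position': [0.5009, 0.3594, 0.423], 'force': [-0.5892, -1.4436, -1.2743]}
[[-0.013 -0.985 -0.174]
 [ 0.046 -0.175  0.984]
 [-0.999  0.005  0.048]]
shift [ 0.2327 -0.001  -0.0129]
t 24.6 grip [0.5011 0.3586 0.442 ] 0.019993975280502313
scene vertical model lens,grip,tail [[317.8, 147.5], [318.2, 109.9], [318.3, 92.4]]
torch_mid 0.82 [316.2 118.4] axis [0.04 1.  ] [ 2.4 16.6] 460 311 321 91 147
torch_lens 0.56 [316.  118.7] axis [0.06 1.  ] [ 3.  16.6] 580 309 322 91 148
top vertical model lens,grip,tail [[275.8, 203.4], [270.2, 194.8], [267.4, 190.6]]
```

Call:
move_arm(
  series=[
    [0.04, 0, -0.002, 0],
    [0.09, 0, -0.005, 0],
    [0.14, -0.001, -0.008, 0],
    [0.18, -0.001, -0.01, 0],
    [0.21, -0.001, -0.012, 0],
    [0.23, -0.001, -0.013, 0],
    [0.23, -0.001, -0.013, 0],
    [0.23, -0.001, -0.013, 0],
  ],
)

```text
time: 25.9
position: [0.5029, 0.3562, 0.1973]
orientation: [0.467, -0.528, 0.443, 0.554]
force: [-0.5, -0.4, -0.5]
grip_width: 0.0204
```

```bash
python3 st.py .5011 .3577 .164; python3 tor.py
python3 - <<'E'
import cv2,numpy as np
b=cv2.imread("pics/tor_scene.png")[150:270,260:380]
cv2.imwrite("pics/b10.png",cv2.resize(b,(600,600),interpolation=cv2.INTER_CUBIC))
E
```

```text
{'time': 25.9, 'q': [0.5926, 0.4149, 0.0027, 1.1367, 0.0455, -1.1502], 'position': [0.5029, 0.3562, 0.1973], 'force': [-0.5196, -0.415, -0.4624]}
[[-0.007 -0.985 -0.171]
 [ 0.05  -0.172  0.984]
 [-0.999 -0.001  0.05 ]]
shift [0.0334 0.0016 0.0002]
t 25.9 grip [0.5031 0.3552 0.2163] 0.02037092602549995
scene vertical model lens,grip,tail [[317.3, 218.7], [317.6, 190.9], [317.7, 178.1]]
torch_mid 0.69 [315.5 197.9] axis [0.05 1.  ] [ 2.2 12. ] 317 311 320 178 219
torch_lens 0.64 [258.  250.8] axis [0.09 1.  ] [3.  3.9] 145 252 264 243 258
torch_lens 0.62 [315.6 198.5] axis [0.06 1.  ] [ 2.3 12. ] 336 311 320 178 220
top vertical model lens,grip,tail [[286.5, 217.4], [283.1, 212.0], [281.5, 209.4]]
```

View pics/b10.png

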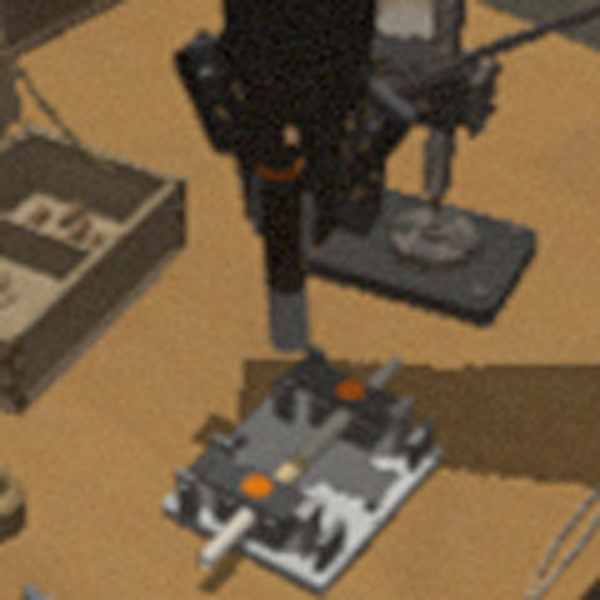

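The torch hangs over the tape. Its tail ring is at (281,170) and its lens bottom at (290,345), which is about 5° short of vertical. There is plenty of time left, so I'll go back to the stand wall and push a few mm further.

Call:
move_arm(
  series=[
    [-0.05, 0, 0.002, 0],
    [-0.1, 0, 0.005, 0],
    [-0.15, 0, 0.007, 0],
    [-0.2, 0, 0.01, 0],
    [-0.23, 0, 0.011, 0],
    [-0.23, 0, 0.011, 0],
  ],
)

```text
time: 26.95
position: [0.5033, 0.3565, 0.429]
orientation: [0.468, -0.528, 0.441, 0.554]
force: [0.7, -0.2, -1.1]
grip_width: 0.0202
```

Call:
move_arm(
  series=[
    [-0.002, 0.01, -0.03, 0],
    [-0.004, 0.02, -0.08, 0],
    [-0.006, 0.03, -0.13, 0],
    [-0.009, 0.045, -0.18, 0],
    [-0.011, 0.06, -0.23, 0],
    [-0.014, 0.07, -0.28, 0],
    [-0.016, 0.08, -0.32, 0],
    [-0.018, 0.09, -0.36, 0],
    [-0.0195, 0.1, -0.385, 0],
    [-0.0195, 0.1, -0.385, 0],
  ],
)

```text
time: 28.2
position: [0.4694, -0.0424, 0.4251]
orientation: [0.466, -0.526, 0.445, 0.555]
force: [0.6, -0.1, -1.3]
grip_width: 0.02
```

```bash
python3 st.py .470 -.038 .1
```

```text
{'time': 28.2, 'q': [-0.1223, 0.1743, 0.2489, 1.6626, 0.0474, -1.8633], 'position': [0.4694, -0.0424, 0.4251], 'force': [0.649, -0.0642, -1.3096]}
[[-0.011 -0.986 -0.169]
 [ 0.049 -0.169  0.984]
 [-0.999  0.003  0.05 ]]
shift [ 0.3249 -0.0022 -0.0121]
```

Call:
move_arm(
  series=[
    [0.05, 0, -0.002, 0],
    [0.1, 0, -0.004, 0],
    [0.15, -0.001, -0.006, 0],
    [0.2, -0.001, -0.008, 0],
    [0.25, -0.002, -0.01, 0],
    [0.29, -0.002, -0.011, 0],
    [0.315, -0.002, -0.012, 0],
    [0.325, -0.002, -0.012, 0],
    [0.325, -0.002, -0.012, 0],
  ],
)

```text
time: 29.32
position: [0.4708, -0.036, 0.1009]
orientation: [0.466, -0.527, 0.444, 0.555]
force: [0.3, 0.7, -1.1]
grip_width: 0.0203
```

Call:
move_arm(
  series=[
    [-0.0005, 0, -0.008, 0],
    [-0.001, 0, -0.016, 0],
    [-0.0012, 0, -0.022, 0],
    [-0.0014, 0, -0.027, 0],
    [-0.0016, 0, -0.031, 0],
    [-0.0016, 0, -0.031, 0],
  ],
  squeeze=25,
)

```text
time: 30.08
position: [0.4766, -0.0652, 0.1018]
orientation: [0.467, -0.526, 0.442, 0.556]
force: [-0.4, 6.3, 2.2]
grip_width: 0.0202
```

```bash
python3 tor.py; python3 st.py
```

```text
t 30.075 grip [ 0.4767 -0.0662  0.1208] 0.02021418956456285
scene vertical model lens,grip,tail [[398.0, 180.8], [401.9, 157.8], [403.7, 147.5]]
torch_mid 0.47 [400.6 164.9] axis [-0.14  0.99] [1.8 9.7] 209 396 406 148 181
torch_mid 0.42 [396.1 216.4] axis [0.9  0.44] [4.5 5. ] 277 386 405 207 226
torch_lens 0.51 [400.7 164.8] axis [-0.15  0.99] [1.8 9.7] 211 396 406 148 182
top vertical model lens,grip,tail [[418.3, 237.6], [426.4, 234.4], [430.2, 232.8]]
torch_mid 0.49 [421.1 234.5] axis [-0.88  0.48] [2.2 3.8] 100 415 427 229 239
torch_lens 0.62 [367.9 258.6] axis [0.1  0.99] [4. 5.] 241 361 375 250 267
{'time': 30.375, 'q': [-0.1704, 0.2949, -0.454, 0.8401, 0.0522, -1.9157], 'position': [0.4765, -0.0651, 0.1018], 'force': [-0.7692, 6.0483, 2.1577]}
[[-0.009 -0.985 -0.173]
 [ 0.055 -0.173  0.983]
 [-0.998 -0.     0.055]]
```

Call:
move_arm(
  series=[
    [-0.0001, 0, -0.002, 0],
    [-0.0002, 0, -0.004, 0],
    [-0.0002, 0, -0.005, 0],
    [-0.0002, 0, -0.005, 0],
  ],
)

```text
time: 30.88
position: [0.4773, -0.0702, 0.1017]
orientation: [0.467, -0.527, 0.442, 0.556]
force: [-0.8, 5.7, 2.2]
grip_width: 0.0199
```

```bash
python3 tor.py
```

```text
t 30.875 grip [ 0.4775 -0.0712  0.1207] 0.019874018027436907
scene vertical model lens,grip,tail [[398.5, 180.1], [402.5, 157.2], [404.2, 146.9]]
torch_mid 0.57 [401.  164.1] axis [-0.15  0.99] [ 1.7 10.3] 204 396 406 147 181
torch_mid 0.29 [308.2 246.9] axis [0.91 0.42] [2.3 6.5] 184 297 319 240 254
torch_lens 0.54 [401.  164.6] axis [-0.16  0.99] [ 2.2 10.2] 272 395 407 147 182
top vertical model lens,grip,tail [[419.8, 237.5], [428.1, 234.2], [432.0, 232.7]]
torch_mid 0.67 [258.4 184. ] axis [0.84 0.54] [2.6 3. ] 97 253 264 179 189
torch_lens 0.47 [423.8 233.8] axis [-0.9   0.43] [1.5 3.4] 64 418 429 230 237
```

Call:
move_arm(
  series=[
    [-0.0001, 0, -0.002, 0],
    [-0.0001, 0, -0.002, 0],
  ],
)

```text
time: 31.42
position: [0.4774, -0.0708, 0.1017]
orientation: [0.468, -0.526, 0.441, 0.557]
force: [-2.2, 8.3, 3.6]
grip_width: 0.0203
```

Call:
move_arm(
  series=[
    [0, 0, 0, 0],
    [0, 0, 0, 0],
    [0, 0, 0.012, 0],
    [-0.02, 0, 0.03, 0],
    [-0.07, 0, 0.033, 0],
    [-0.12, 0, 0.035, 0],
    [-0.17, 0, 0.038, 0],
    [-0.22, 0, 0.04, 0],
    [-0.27, 0, 0.043, 0],
    [-0.325, 0, 0.046, 0],
  ],
  squeeze=60,
)

```text
time: 32.67
position: [0.4726, -0.0451, 0.4298]
orientation: [0.466, -0.528, 0.444, 0.554]
force: [1.2, -0.7, -1.4]
grip_width: 0.0201
```

```bash
python3 st.py .5011 .3577 .425; python3 tor.py
```

```text
{'time': 32.675, 'q': [-0.126, 0.1808, 0.2696, 1.6743, 0.0457, -1.8701], 'position': [0.4726, -0.0451, 0.4298], 'force': [1.1995, -0.6608, -1.4225]}
[[-0.009 -0.985 -0.172]
 [ 0.047 -0.172  0.984]
 [-0.999  0.001  0.048]]
shift [ 0.0236 -0.0974  0.3912]
t 32.675 grip [ 0.4728 -0.046   0.4488] 0.02009798436157355
scene vertical model lens,grip,tail [[411.3, 94.0], [416.8, 61.4], [419.3, 46.6]]
torch_mid 0.76 [414.9  69.5] axis [-0.15  0.99] [ 2.4 14.3] 413 408 422 46 95
torch_mid 0.32 [257.7 250.9] axis [0.12 0.99] [2.9 3.9] 142 252 263 243 258
torch_lens 0.63 [414.9  70.2] axis [-0.15  0.99] [ 2.1 13.5] 337 409 421 47 94
top vertical model lens,grip,tail [[445.2, 224.6], [460.0, 218.5], [467.3, 215.4]]
torch_mid 0.83 [454.3 217.5] axis [-0.9   0.43] [2.9 7.8] 280 441 467 209 226
torch_lens 0.76 [454.1 217.4] axis [-0.9   0.44] [2.9 7.7] 273 441 467 209 226
torch_lens 0.55 [279.3 219.4] axis [-0.06  1.  ] [2.1 5.5] 141 276 283 210 229
```

Call:
move_arm(
  series=[
    [0.002, -0.01, 0.03, 0],
    [0.004, -0.02, 0.08, 0],
    [0.006, -0.03, 0.13, 0],
    [0.009, -0.045, 0.18, 0],
    [0.011, -0.06, 0.23, 0],
    [0.014, -0.07, 0.28, 0],
    [0.016, -0.08, 0.32, 0],
    [0.018, -0.09, 0.36, 0],
    [0.019, -0.097, 0.391, 0],
    [0.019, -0.097, 0.391, 0],
  ],
)

```text
time: 34.22
position: [0.5006, 0.3593, 0.4253]
orientation: [0.463, -0.528, 0.445, 0.556]
force: [0.8, -0.6, -1.1]
grip_width: 0.02
```

```bash
python3 st.py .5011 .3577 .164; python3 tor.py
```

```text
{'time': 34.225, 'q': [0.5991, 0.4431, 0.642, 1.7549, 0.0453, -1.1473], 'position': [0.5006, 0.3593, 0.4253], 'force': [0.7551, -0.5655, -1.0674]}
[[-0.013 -0.985 -0.175]
 [ 0.046 -0.175  0.983]
 [-0.999  0.005  0.047]]
shift [ 0.261  -0.0015 -0.0141]
t 34.225 grip [0.5009 0.3585 0.4443] 0.020017801617741172
scene vertical model lens,grip,tail [[317.9, 146.7], [318.3, 109.0], [318.5, 91.4]]
torch_mid 0.89 [315.9 117.7] axis [0.03 1.  ] [ 2.8 16.4] 546 311 321 90 147
torch_mid 0.66 [327.5 227.8] axis [0.9  0.43] [2.1 5.8] 148 318 337 222 234
torch_lens 0.71 [316.  118.7] axis [0.03 1.  ] [ 2.8 16.7] 554 311 321 90 148
torch_lens 0.17 [257.9 250.5] axis [0.12 0.99] [3.2 4.3] 171 252 264 242 258
top vertical model lens,grip,tail [[275.7, 203.3], [270.0, 194.7], [267.3, 190.5]]
```

Call:
move_arm(
  series=[
    [0.05, 0, -0.003, 0],
    [0.1, 0, -0.006, 0],
    [0.15, -0.001, -0.009, 0],
    [0.2, -0.001, -0.012, 0],
    [0.23, -0.0015, -0.014, 0],
    [0.25, -0.0015, -0.016, 0],
    [0.261, -0.0015, -0.016, 0],
    [0.261, -0.0015, -0.016, 0],
    [0.261, -0.0015, -0.016, 0],
    [0.261, -0.0015, -0.016, 0],
  ],
)

```text
time: 35.78
position: [0.5037, 0.3552, 0.1685]
orientation: [0.467, -0.528, 0.443, 0.554]
force: [0.0, -0.2, -1.1]
grip_width: 0.0203
```

```bash
python3 st.py .5011 .3557 .163; python3 tor.py
python3 - <<'E'
from h import *
im=cv2.imread("pics/tor_scene.png");g=cv2.GaussianBlur(cv2.cvtColor(im,cv2.COLOR_BGR2GRAY),(3,3),0)
hs=cv2.cvtColor(im,cv2.COLOR_BGR2HSV)
for d in optics.outline_of("torch_mid","scene")[:1]:
    m=d["pixels"]
    for r in range(170,240,3):
        x=np.nonzero(m[r])[0]
        if len(x):print(r,x.min(),x.max(),hs[r,int(x.mean())])
print("tape",np.round(proj("scene",[[.5013,.3568,.03]]),1),"lens90",np.round(proj("scene",[[.5013,.3568,.09]]),1))
E
```

```text
{'time': 35.775, 'q': [0.5905, 0.4297, -0.0504, 1.0687, 0.0455, -1.1529], 'position': [0.5037, 0.3552, 0.1685], 'force': [0.0291, -0.1558, -1.1383]}
[[-0.007 -0.985 -0.172]
 [ 0.05  -0.172  0.984]
 [-0.999 -0.002  0.051]]
shift [0.0055 0.0025 0.0007]
t 35.775 grip [0.5039 0.3543 0.1875] 0.020348907607470386
scene vertical model lens,grip,tail [[317.2, 226.2], [317.4, 199.4], [317.6, 187.1]]
torch_mid 0.91 [315.2 207. ] axis [0.02 1.  ] [ 2.3 11.9] 326 311 319 187 228
torch_lens 0.73 [315.2 207.7] axis [0.03 1.  ] [ 2.3 12. ] 325 311 319 188 229
top vertical model lens,grip,tail [[287.7, 218.6], [284.5, 213.5], [283.0, 211.0]]
188 312 318 [ 17 139  33]
191 311 319 [ 33 184  25]
194 311 319 [ 10 186  63]
197 311 319 [ 16 140  31]
200 311 319 [ 20 147  26]
203 312 318 [ 13 108  33]
206 312 318 [ 21 157  26]
209 312 318 [ 14 135  36]
212 312 319 [ 23 185  29]
215 312 319 [21 58 31]
218 312 319 [173  14  71]
221 312 319 [ 4 21 85]
224 312 319 [23 27 76]
227 313 318 [34 23 79]
tape [[317.1 243.3]] lens90 [[317.3 227.8]]
```

Call:
move_arm(
  series=[
    [0.005, 0.0035, -0.006, 0],
    [0.005, 0.0035, -0.006, 0],
    [0.005, 0.0035, -0.006, 0],
    [0.005, 0.0035, -0.006, 0],
    [0.005, 0.0035, -0.006, 0],
    [0.005, 0.0035, -0.006, 0],
  ],
)

```text
time: 36.88
position: [0.5006, 0.3486, 0.1621]
orientation: [0.466, -0.528, 0.444, 0.555]
force: [-0.2, -0.1, -1.1]
grip_width: 0.0206
```

```bash
python3 st.py; python3 tor.py | grep -v top
python3 - <<'E'
from h import *
im=cv2.imread("pics/tor_scene.png");C=(.5025,.337,.062)
for t in np.arange(-.034,.036,.004):
    u,v=proj("scene",W(C,[[0,t,.03]]))[0]; print(round(t,3),cv2.getRectSubPix(im,(1,1),(float(u),float(v)))[0,0],end=" ")
for n in("strap_left","strap_right","strap_left_press","clamp","tape"):
    print(n,[(round(d["score"],2),np.round(d["uv"])) for d in optics.outline_of(n,"scene")[:2]])
s=manip.observe();print(s["time"],np.abs(s["qvel"]).max(),s["force"])
E
```

```text
{'time': 36.875, 'q': [0.5843, 0.4246, -0.0762, 1.0504, 0.0456, -1.1592], 'position': [0.5006, 0.3486, 0.1621], 'force': [-0.1682, -0.0668, -1.0699]}
[[-0.009 -0.985 -0.172]
 [ 0.049 -0.172  0.984]
 [-0.999  0.     0.05 ]]
t 36.875 grip [0.5008 0.3477 0.181 ] 0.020610381395478546
scene vertical model lens,grip,tail [[319.5, 227.2], [319.9, 200.5], [320.1, 188.4]]
torch_mid 0.76 [317.8 209.1] axis [0.04 1.  ] [ 2.3 11.7] 324 314 322 188 229
torch_lens 0.58 [318.2 209.5] axis [0.04 1.  ] [ 2.8 11.6] 392 313 324 188 230
-0.034 [104 112 117] -0.03 [106 113 121] -0.026 [104 112 118] -0.022 [103 112 118] -0.018 [105 112 119] -0.014 [105 113 121] -0.01 [103 110 119] -0.006 [102 110 118] -0.002 [103 113 119] 0.002 [100 110 117] 0.006 [ 86 105 115] 0.01 [ 71  98 111] 0.014 [ 76 102 116] 0.018 [107 141 156] 0.022 [129 173 194] 0.026 [129 171 189] 0.03 [106 127 137] 0.034 [ 71  90 123] strap_left [(0.61, array([307., 244.]))]
strap_right [(0.66, array([267., 284.])), (0.52, array([334., 227.]))]
strap_left_press [(0.56, array([218., 320.])), (0.23, array([398., 177.]))]
clamp [(0.88, array([249., 312.])), (0.83, array([322., 248.]))]
tape [(0.71, array([320., 243.]))]
37.425 0.001125661044254107 [ 0.51750699 -0.19736264 -1.40326738]
```

Call:
move_arm(
  series=[
    [0, 0, 0.003, 0],
    [0, 0, 0.003, 0],
    [0, 0, 0.003, 0],
    [0, 0, 0.003, 0],
    [0, 0, 0.003, 0],
    [0, 0, 0.003, 0],
  ],
)

```text
time: 38.17
position: [0.5001, 0.3515, 0.1622]
orientation: [0.466, -0.528, 0.444, 0.555]
force: [0.1, -0.2, -1.1]
grip_width: 0.02
```

```bash
python3 -c "
from workcell import manip, job_done
s=manip.observe();print(s['time'],s['position'],s['grip_width'],abs(s['qvel']).max());print(job_done())"
```

```text
38.175 [0.5000803  0.35145027 0.16218128] 0.019982054354663412 0.0017668327417736571
the job is handed in; nothing more can be done
None
```

I handed the job in at 38.2 s: both straps are shut, and the arm is holding the torch still, lens down, over the tape band.

- **Straps:** I pressed each one down to its hard stop at 41 mm, with 15–16 N at the end. A picture afterwards showed both lying flat over the tube. I did not view the clamp in a picture again after the final move.
- **Torch:** I drew it out along the pocket axis. The tool could not tilt and the torch did not swing down by itself in the grip. I turned it upright by pushing its lens against the fixed stand's side wall. The first try left it about 5° off, so I went back over the punch and pushed it further.
- **Lens position:** I estimate the lens about 6 cm above the tape band, which is about 20 mm to the left of the clamp's middle. Sideways it should be within about 5 mm of the tape centre. The torch seems to sit several mm off centre in the pads, and I could only judge that from pixels.
- **Tilt:** the last checks disagree slightly. The outline in the scene camera suggests about 3–4° off vertical towards the robot's right. The top camera could not see the torch at the end. It agreed with vertical while the torch was above the stand.
- **Steadiness:** grip width was 20 mm, joint speeds were about zero, and the wrist force was just the torch's weight. Nothing was touching the clamp or tube.

Early on, the last joint ran into its limit and left the tool about 3° off vertical. I allowed for that in the later moves.

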